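Set and lock the airbrush air regulator

TASK

Two air regulators stand on the painting table. On the one with the long bar-shaped knob, turn the knob until its pointed, white-lined end points straight at the black mark on the housing, and only then slide that regulator's dark steel fork lock fully home over the knob. Leave the knob of the other regulator, the round one, as it is.

Things in the scene. Friction and masses are not known exactly. Their poses are not given: they have to be found in the camera images.
- bar_knob_grip (a point): Point on the upright axis of the black bar knob to be set, 70 mm above the table, for gripping. Bar 14 mm thick, 50 mm long, top at 85 mm; one end has a further 7 mm narrow nose and a white line on top. Own x runs along the bar from nose to blunt end. Its fixed housing: 220 x 90 mm, top at 40 mm; rails beside the knob, 62 mm apart inside, reach 49 mm: keep fingertips above 50 mm.
- bar_knob (a joint): Angle (rad): 0 with the nose straight at the mark, positive clockwise from above; range -1.5 to 1.5, no stop at the mark. Starts at 0.6 to 1.2: turn it anticlockwise by that much. Friction 0.05 N m keeps it where it is left. The mark: a black raised bar 14 x 4 mm on the housing, 42 mm from the knob's axis, on the side directly away from the lock.
- bar_lock_grip (a point): Centre of the upright tab of the same regulator's dark steel fork lock, 68 mm above the table. Tab 30 mm wide (own y), 16 mm thick (own x), from 46 to 82 mm height. Own x points straight away from the knob's axis, z up. Starts 115 to 135 mm from that axis; slides along own -x to its stop, fully home, at 55 mm. Friction 2 N. Prongs 28 mm apart straddle the bar; a bar over 15 degrees off catches them.
- round_knob (a joint): Angle (rad) of the knob of the other regulator, to be left alone; 0 at the start. That regulator looks the same and has a fork lock too, but its knob is round and fluted, 40 mm wide and 30 mm high. The two stand side by side, either one on the left.

How it is judged:
By the outcome, as a careful person would: the job done as asked, in the order asked, and still so for the second after the job is handed in, with the robot touching nothing.
It also fails if it takes over 38 s, if anything falls off the work surface, if the arm or the gripper's body presses on something with over 40 N, if the wrist force passes 120 N, or if a joint passes its speed limit or range.

ROBOT

A 6-joint arm with a two-finger parallel gripper is mounted at the origin on the work surface. World frame = base frame: x ahead of the robot, y to its left, z up, the work surface at z = 0. Lengths are in m, angles in rad, forces in N, time in s.
With the tool pointing down it reaches from about 0.35 to 0.85 m from the base axis. Payload 8.1 kg.
Tool frame: the origin (TCP) lies at the centre of the arm's flange, where the gripper is bolted on; the fingertips stand 186 mm ahead of it and the grasp point (between the pads) lies 167 mm ahead of it; z points along the fingers, y is the line along which they close (so a half turn about z gives the same grasp; the last joint's range is limited). The gripper opens to 93 mm and grips with 3 to 60 N. Pads are 15 mm wide; open, the fingers measure 128 mm over their backs; the gripper's body (75 mm by 188 mm) begins 65 mm behind the grasp point.
Start: joints at [-1.4, 0.13, 1.488, -0, 1.523, -0.085], TCP at [0.152, -0.58, 0.405] pointing down, gripper open.
Joint ranges: [-2.96, 2.96], [-0.89, 2.26], [0.02, 2.5], [-1.34, 4.48], [0, 2.73], [-2.66, 2.66]. Speed limits (rad/s): [2.39, 2.39, 2.79, 3.14, 3.14, 3.14].

INTERFACE

Orientations are given as a rotation vector (axis times angle).
In Python, from plant import robot gives the robot as it stands.
- The arm moves only by the tool apply_moves, never from a script. Its argument "series" is a list of rows, each a list of 2 entries, a list of its own where there are three numbers: the shift along the tool's x, y, z in mm, then the turn, a rotation vector about the tool's x, y, z in rad. A call has 1 to 12 rows; each row shifts and turns the commanded pose from where the row before left it, along the tool's axes as they then stand; what a row does not reach is not made up. A row lasts 1/12 s, in which the tool goes at most 41.7 mm and 7.16 degrees, less where a joint would pass 70% of its speed; a pose out of reach is approached as far as the arm can. A call is refused whole if a number of a shift passes 41.7 or a number of a turn 0.125, either way. A call with a gripper value outside its range is refused whole. "claw" is the opening, from 0 (shut) to 1 (fully open), set as the call begins (left out, the last holds). The fingers move at their own pace and stop on an object; "newtons" is the grip in N (left out, the last holds). Time passes only in rows, so rows that do not move let the fingers close. It gives the time, the measured TCP pose, the force, the opening and the grip force at its end, in the units of the state.
- robot.read_state(): the state, without advancing time (a new reading comes with each control period).
- robot.read_camera(name): name is "scene" or "top"; returns (picture, depth): 384x512x3 uint8, blue, green, red; 384x512 float32, m along the optical axis (not along the pixel's ray), 0 where there is no reading.
- robot.calibration(name): a dict with "fx", "fy", "cx", "cy" (pixels), "extrinsics" (4x4, takes a point from world to camera coordinates). Camera axes: x right, y down, z forward; pixel columns grow to the right and rows downward; lengths in m; the calibration is good to about 2 mm. A picture is of the moment at which its call begins. calibration takes no time and is no camera call.
- robot.close_job(): hands the job in; it is judged then, once.
The state is a dict: "t": time; "q": joint angles; "dq": joint speeds; "joint_torque": joint torques, N m; "tool_pos": TCP position; "orientation": TCP orientation; "force": force on the tool from outside, world axes, zero at the start; "wrist_torque": the same for the moment, N m; "opening": finger opening in m; "gripper_force": force on a finger pad.
Only numpy, scipy, OpenCV 4.12 (cv2) and the standard library are available. Lean on these libraries where they do the work, as an engineer would, in place of code of your own. Each camera call takes 0.05 s, during which the arm holds its last target. There are 200 camera calls.

## Working session

There is one attempt and no reset: what is moved stays moved. The work goes in short steps, Python scripts to look and compute and a tool call to move; the robot and the scene stay as the last step left them, time stands still between calls to the robot, and variables do not carry over. Pictures are saved under pics/ and viewed, at most 10 in all, crops included, and the job is handed in when it is done.

Besides the shell and the picture viewer there is one more tool, called after "Emit:" as name(argument=value, ...), one argument or row to a line, values as JSON. apply_moves: Moves the arm, as the interface text tells. Its arguments: {"type":"object","properties":{"series":{"type":"array"},"claw":{"type":"number"},"newtons":{"type":"number"}},"required":["series"]}

```bash
mkdir -p pics; cat > h.py <<'E'
import numpy as np, cv2
from plant import robot
from scipy.spatial.transform import Rotation as R
def cast(name,uv,z):
    c=robot.calibration(name);E=np.array(c["extrinsics"]);Ri=E[:3,:3].T;o=-Ri@E[:3,3]
    uv=np.atleast_2d(uv).astype(float)
    d=np.c_[(uv[:,0]-c["cx"])/c["fx"],(uv[:,1]-c["cy"])/c["fy"],np.ones(len(uv))]@Ri.T
    return o+d*((z-o[2])/d[:,2])[:,None]
E
python3 - <<'E'
from h import *
for n in("top","scene"):
    p,d=robot.read_camera(n);cv2.imwrite(f"pics/{n}0.png",p);np.save(f"pics/{n}0.npy",d)
    c=robot.calibration(n);print(n,c["fx"],c["cx"],c["cy"],np.round(c["extrinsics"],3).tolist())
s=robot.read_state();print(s["t"],s["tool_pos"],s["orientation"],s["opening"])
print(R.from_rotvec(s["orientation"]).as_matrix().round(3))
E
```

```text
top 413.7368823692233 254.9306125610808 190.17566853784248 [[-0.012, -1.0, -0.016, 0.021], [-0.998, 0.013, -0.065, 0.541], [0.065, 0.015, -0.998, 0.867], [0.0, 0.0, 0.0, 1.0]]
scene 470.4130083165109 261.4634032556315 194.9250944269479 [[0.89, 0.457, 0.006, -0.493], [0.362, -0.698, -0.618, -0.141], [-0.278, 0.552, -0.786, 1.085], [0.0, 0.0, 0.0, 1.0]]
0.1 [ 0.15178786 -0.58027085  0.40380502] [-3.11429932e+00 -4.00499719e-01  1.23799233e-04] 0.09316867135246609
[[ 0.967  0.253 -0.   ]
 [ 0.253 -0.967  0.002]
 [ 0.    -0.002 -1.   ]]
```

View pics/top0.png

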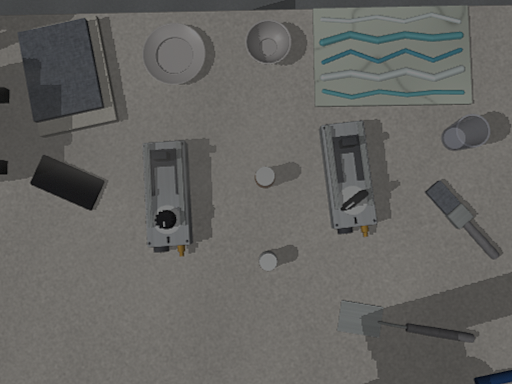

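View pics/scene0.png

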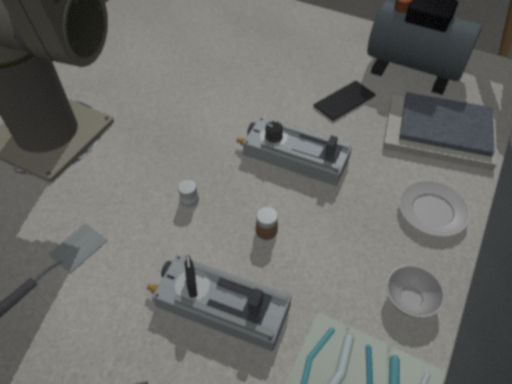

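The top view shows the bar regulator on the right: knob at about (355,201), lock tab at about (349,142), mark near (359,213). The round one is on the left at (166,219). I'll zoom in on the bar regulator.

```bash
python3 - <<'E'
from h import *
p=cv2.imread("pics/top0.png");a=cv2.resize(p[110:245,300:400],None,fx=4.4,fy=4.4,interpolation=cv2.INTER_CUBIC)
q=cv2.imread("pics/scene0.png");b=cv2.resize(q[250:350,140:300],None,fx=2.2,fy=2.2,interpolation=cv2.INTER_CUBIC)
o=np.zeros((594,800,3),np.uint8);o[:a.shape[0],:a.shape[1]]=a;o[:b.shape[0],445:445+b.shape[1]]=b
o=np.clip(o.astype(float)*1.8,0,255).astype(np.uint8);cv2.imwrite("pics/z0.png",o)
E
```

```text
(no output)
```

View pics/z0.png

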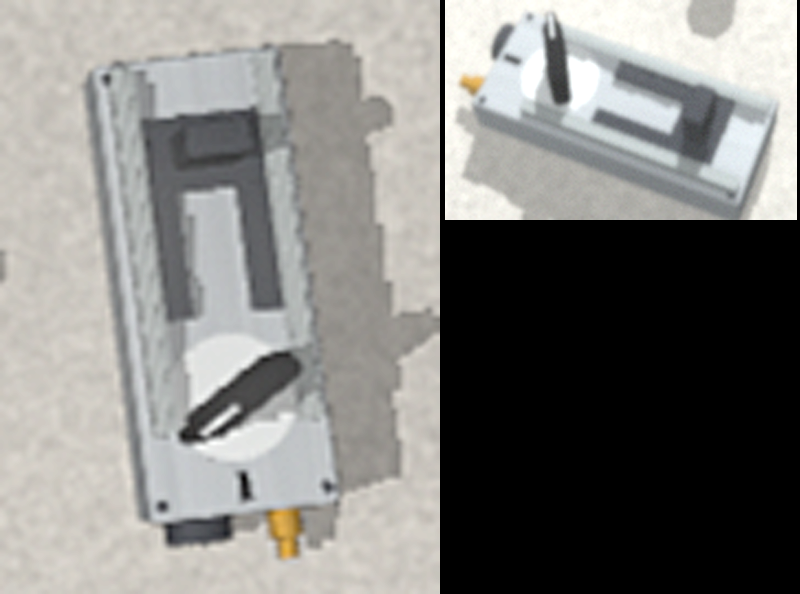

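The zoom shows the nose tip at (183,437), the blunt end at (297,362), the mark at (244,486) and the tab top at (217,140). Scale is 4.4, offset (300,110).

```bash
cat >> h.py <<'E'
def zc(pts,z): return cast("top",np.array(pts,float)/4.4+[300-.4,110-.4],z)[:,:2]
E
python3 - <<'E'
from h import *
n,b=zc([(183,437),(297,362)],.085);L=np.linalg.norm(n-b);ax=b+(n-b)*25/57
print("nose",n,"blunt",b,"len",L,"axis",ax)
m=zc([(244,486)],.042)[0];t=zc([(217,140)],.082)[0]
disc=zc([(243,398)],.042)[0]
print("mark",m,"tab",t,"disc",disc,"ax-mark",np.linalg.norm(ax-m),"tab-ax",np.linalg.norm(t-ax))
s=zc([(160,505),(327,487)],.04);e=zc([(104,78),(160,505)],.04)
g=lambda v:np.degrees(np.arctan2(v[1],v[0]))
print("dir lock->mark: screws",g(e[1]-e[0]),"perp",g(s[1]-s[0]),"tab-mark",g(m-t),"tab-ax",g(ax-t))
pr=zc([(150,120),(172,318),(260,110),(278,307)],.045);print("prong dirs",g(pr[1]-pr[0]),g(pr[3]-pr[2]))
print("nose dir",g(n-b), "screws",e,s)
# scene camera: depth points of bar top
E
```

```text
nose [ 0.49778428 -0.15581761] blunt [ 0.5306351  -0.20745868] len 0.06120438223136896 axis [ 0.51622684 -0.18480909]
mark [ 0.47523396 -0.19198434] tab [ 0.63187643 -0.17516576] disc [ 0.516491   -0.19266183] ax-mark 0.04161611228145622 tab-ax 0.11605094511205287
dir lock->mark: screws -173.93568516963668 perp -84.53748725732434 tab-mark -173.87167153471717 tab-ax -175.23347094328645
prong dirs -175.1383592080128 -176.47369296185758
nose dir 122.46196957335799 screws [[ 0.67015643 -0.13126982]
 [ 0.4667867  -0.15287568]] [[ 0.4667867  -0.15287568]
 [ 0.47427982 -0.23123208]]
```

Emit:
apply_moves(
  series=[
    [[33,-21,0],[0,0,0]],
    [[33,-21,0],[0,0,0]],
    [[33,-21,0],[0,0,0]],
    [[33,-21,0],[0,0,0]],
    [[33,-21,0],[0,0,0]],
    [[33,-21,0],[0,0,0]],
    [[33,-21,0],[0,0,0]],
    [[33,-21,0],[0,0,0]],
    [[33,-21,0],[0,0,0]],
    [[33,-21,0],[0,0,0]],
    [[33,-21,0],[0,0,0]],
    [[33,-21,0],[0,0,0]],
  ],
  claw=0.6,
  newtons=20,
)

```text
t: 1.1
tool_pos: [0.4721, -0.2347, 0.4045]
orientation: [-3.116, -0.401, 0.0]
force: [0.1, -0.2, -0.1]
opening: 0.056
gripper_force: 0.0
```

Emit:
apply_moves(
  series=[
    [[0,0,0],[0,0,0.115]],
    [[0,0,0],[0,0,0.115]],
    [[0,0,0],[0,0,0.115]],
    [[0,0,0],[0,0,0.115]],
    [[0,0,0],[0,0,0.115]],
    [[0,0,0],[0,0,0.115]],
    [[0,0,0],[0,0,0.115]],
    [[0,0,0],[0,0,0.115]],
    [[0,0,0],[0,0,0.115]],
    [[0,0,0],[0,0,0.115]],
    [[0,0,0],[0,0,0.11]],
    [[0,0,0],[0,0,0]],
  ],
)

```text
t: 2.1
tool_pos: [0.471, -0.2364, 0.4042]
orientation: [-2.75, 1.519, 0.001]
force: [-0.1, -0.9, 0.2]
opening: 0.0554
gripper_force: 0.0
```

```bash
cat >> h.py <<'E'
def go(tx,ty,tz,yaw):
    s=robot.read_state();M=R.from_rotvec(s["orientation"]).as_matrix();p=np.array(s["tool_pos"])
    y=np.arctan2(M[1,0],M[0,0]);print("t",s["t"],"pos",p.round(4),"yaw",np.degrees(y).round(2),"zax",M[:,2].round(4))
    print("tool shift mm",(M.T@(np.array([tx,ty,tz])-p)*1e3).round(1),"turn z",round(-(np.radians(yaw)-y),4),"force",np.round(s["force"],1),"open",s["opening"],s["gripper_force"])
E
python3 -c "
from h import *
go(.5165,-.187,.24,-57.5)"
```

```text
t 2.1 pos [ 0.471  -0.2364  0.4042] yaw -57.84 zax [-8.e-04  5.e-04 -1.e+00]
tool shift mm [-17.5 -64.9 164.2] turn z -0.006 force [-0.1 -0.9  0.2] open 0.055422447738382875 0.0
```

Emit:
apply_moves(
  series=[
    [[-5,-16,10],[0,0,0]],
    [[-5,-16,10],[0,0,0]],
    [[-4,-16,20],[0,0,0]],
    [[-3.5,-17,20],[0,0,-0.006]],
    [[0,0,20],[0,0,0]],
    [[0,0,20],[0,0,0]],
    [[0,0,20],[0,0,0]],
    [[0,0,15],[0,0,0]],
    [[0,0,15],[0,0,0]],
    [[0,0,9],[0,0,0]],
    [[0,0,5],[0,0,0]],
    [[0,0,0],[0,0,0]],
  ],
)

```text
t: 3.1
tool_pos: [0.5162, -0.1866, 0.2395]
orientation: [2.759, -1.501, -0.003]
force: [0.2, 0.3, -0.2]
opening: 0.0562
gripper_force: 0.0
```

```bash
python3 -c "
from h import *
go(.5165,-.187,.24,-57.5)
p,d=robot.read_camera('scene');a=cv2.resize(p[200:350,110:310],None,fx=3.8,fy=3.8,interpolation=cv2.INTER_CUBIC);cv2.imwrite('pics/s1.png',np.clip(a*1.6,0,255).astype(np.uint8))"
```

```text
t 3.1 pos [ 0.5162 -0.1866  0.2395] yaw -57.1 zax [-0.0019  0.001  -1.    ]
tool shift mm [ 0.5 -0.1 -0.5] turn z 0.007 force [ 0.2  0.3 -0.2] open 0.056191783914069225 0.0
```

View pics/s1.png

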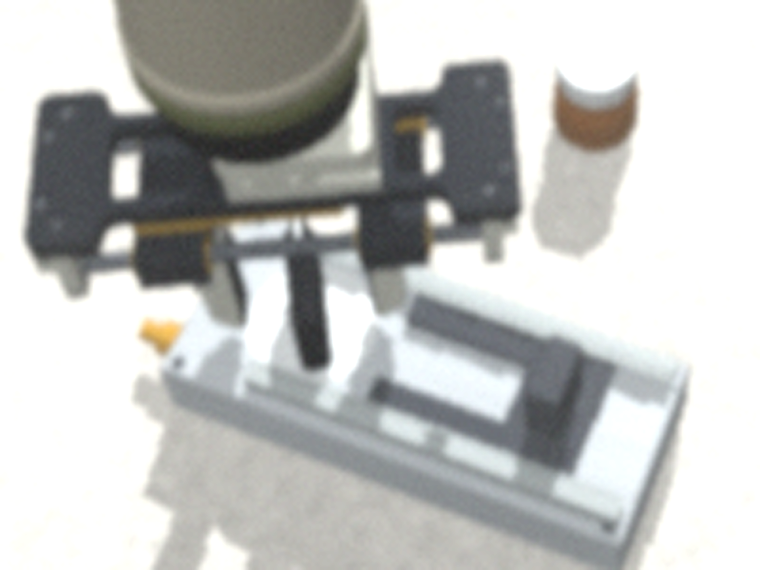

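The view shows the bar at (310,310), midway between the fingers at (225,290) and (385,285), so the gripper is centred. Next I close.

Emit:
apply_moves(
  series=[
    [[0,0,0],[0,0,0]],
    [[0,0,0],[0,0,0]],
    [[0,0,0],[0,0,0]],
    [[0,0,0],[0,0,0]],
    [[0,0,0],[0,0,0]],
    [[0,0,0],[0,0,0]],
  ],
  claw=0,
  newtons=20,
)

```text
t: 3.65
tool_pos: [0.5167, -0.1869, 0.241]
orientation: [-2.758, 1.504, -0.001]
force: [-0.1, -0.2, -0.7]
opening: 0.0205
gripper_force: 0.0
```

Emit:
apply_moves(
  series=[
    [[0,0,0],[0,0,0]],
    [[0,0,0],[0,0,0]],
    [[0,0,0],[0,0,0]],
    [[0,0,0],[0,0,0]],
  ],
)

```text
t: 3.98
tool_pos: [0.5162, -0.1871, 0.2408]
orientation: [2.757, -1.503, -0.002]
force: [-4.8, -0.9, 5.1]
opening: 0.0142
gripper_force: 19.8
```

```bash
python3 -c "
from h import *
go(.5165,-.187,.24,5.7)"
```

```text
t 3.9833 pos [ 0.5162 -0.1871  0.2408] yaw -57.2 zax [-1.5e-03 -3.0e-04 -1.0e+00]
tool shift mm [ 0.1 -0.3  0.8] turn z -1.0977 force [-4.8 -0.9  5.1] open 0.01416858332845182 19.831132292747498
```

Emit:
apply_moves(
  series=[
    [[0,0,0],[0,0,-0.1]],
    [[0,0,0],[0,0,-0.1]],
    [[0,0,0],[0,0,-0.1]],
    [[0,0,0],[0,0,-0.1]],
    [[0,0,0],[0,0,-0.1]],
    [[0,0,0],[0,0,-0.1]],
  ],
)

```text
t: 4.48
tool_pos: [0.5157, -0.1877, 0.2408]
orientation: [3.079, -0.614, -0.004]
force: [-8.5, -5.3, 5.5]
opening: 0.0135
gripper_force: 19.9
```

Emit:
apply_moves(
  series=[
    [[0,0,0],[0,0,-0.1]],
    [[0,0,0],[0,0,-0.1]],
    [[0,0,0],[0,0,-0.1]],
    [[0,0,0],[0,0,-0.1]],
    [[0,0,0],[0,0,-0.1]],
    [[0,0,0],[0,0,0]],
    [[0,0,0],[0,0,0]],
    [[0,0,0],[0,0,0]],
  ],
)

```text
t: 5.15
tool_pos: [0.5156, -0.1883, 0.2408]
orientation: [3.135, 0.159, -0.005]
force: [-10.1, -9.0, 4.1]
opening: 0.0139
gripper_force: 19.9
```

```bash
python3 -c "
from h import *
go(.5165,-.187,.24,5.7)"
```

```text
t 5.15 pos [ 0.5156 -0.1883  0.2408] yaw 5.81 zax [-0.0028 -0.0029 -1.    ]
tool shift mm [ 1.  -1.2  0.8] turn z 0.0019 force [-10.1  -9.    4.1] open 0.013912559516346805 19.921489655971527
```

Emit:
apply_moves(
  series=[
    [[0,0,0],[0,0,0]],
    [[0,0,0],[0,0,0]],
    [[0,0,0],[0,0,0]],
    [[0,0,0],[0,0,0]],
    [[0,0,-10],[0,0,0]],
    [[0,0,-20],[0,0,0]],
    [[0,0,-25],[0,0,0]],
    [[0,0,-25],[0,0,0]],
    [[0,20,-20],[0,0,0]],
    [[0,30,0],[0,0,0]],
    [[0,35,0],[0,0,0]],
    [[0,35,0],[0,0,0]],
  ],
  claw=0.6,
)

```text
t: 6.15
tool_pos: [0.5293, -0.307, 0.3427]
orientation: [3.136, 0.162, 0.003]
force: [0.2, -0.2, 0.0]
opening: 0.0557
gripper_force: 0.0
```

Emit:
apply_moves(
  series=[
    [[0,35,0],[0,0,0]],
    [[0,35,0],[0,0,0]],
    [[0,35,0],[0,0,0]],
    [[0,0,0],[0,0,0]],
  ],
)

```text
t: 6.48
tool_pos: [0.5386, -0.416, 0.3404]
orientation: [3.136, 0.154, -0.001]
force: [0.4, -0.9, -0.3]
opening: 0.0558
gripper_force: 0.0
```

```bash
python3 - <<'E'
from h import *
go(.5165,-.187,.24,5.7)
ps=[robot.read_camera("top")[0].astype(float) for _ in range(4)]
p=np.mean(ps,0)
a=cv2.resize(p[110:245,300:400],None,fx=4.4,fy=4.4,interpolation=cv2.INTER_CUBIC);cv2.imwrite("pics/z1.png",np.clip(a*1.8,0,255).astype(np.uint8))
E
```

```text
t 6.4833 pos [ 0.5386 -0.416   0.3404] yaw 5.62 zax [-4.0e-04 -1.9e-03 -1.0e+00]
tool shift mm [   0.5 -230.3  100. ] turn z -0.0014 force [ 0.4 -0.9 -0.3] open 0.05580500124003178 0.0
```

View pics/z1.png

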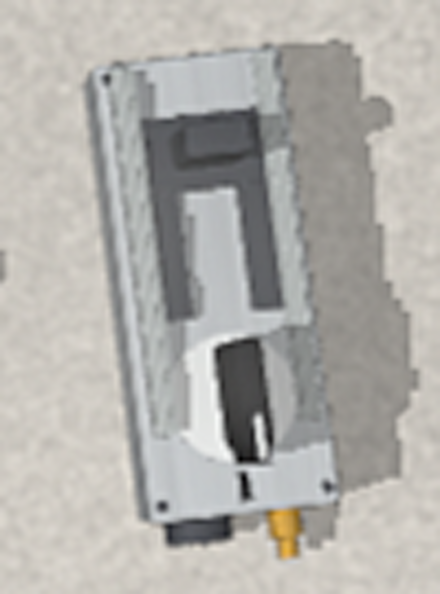

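The view shows the bar nearly along the housing, with the white line from (257,415) to (264,458) and the mark at (246,485). I'll fit the edges for the residual angle.

```bash
python3 - <<'E'
from h import *
g=cv2.cvtColor(cv2.imread("pics/z1.png"),cv2.COLOR_BGR2GRAY).astype(float);g=cv2.GaussianBlur(g,(0,0),2)
def edge(p0,p1,z,sign,w=12,name=""):
    # strongest signed horizontal step near the line p0-p1
    pts=[]
    for y in range(p0[1],p1[1]+1,2):
        xc=p0[0]+(p1[0]-p0[0])*(y-p0[1])/(p1[1]-p0[1]);xs=np.arange(int(xc-w),int(xc+w)+1)
        d=np.clip(sign*(g[y,xs+1]-g[y,xs-1]),0,None);k=d.argmax();sl=slice(max(k-4,0),k+5)
        pts.append(((xs[sl]*d[sl]).sum()/(d[sl].sum()+1e-9),y))
    W=zc(pts,z).astype(np.float32);vx,vy,x0,y0=cv2.fitLine(W,cv2.DIST_HUBER,0,0.001,.001).ravel()
    if vx>0: vx,vy=-vx,-vy
    r=np.abs((W[:,0]-x0)*vy-(W[:,1]-y0)*vx)
    a=np.degrees(np.arctan2(vy,vx))%360;print(name,"angle %.2f"%a,"res mm %.2f"%(np.median(r)*1e3),"y at x=.516: %.4f"%(y0+(0.516-x0)*vy/vx))
edge((262,348),(270,405),.085,1,name="bar right top")
edge((216,352),(228,440),.085,-1,name="bar left (low)")
edge((252,418),(259,452),.085,1,8,"white L");edge((261,418),(268,452),.085,-1,8,"white R")
edge((93,90),(143,510),.04,-1,name="hous left")
edge((146,130),(169,310),.045,-1,8,name="prongL out");edge((262,120),(283,300),.045,1,8,name="prongR out")
edge((181,200),(190,310),.045,1,10,"prongL in");edge((240,190),(252,300),.045,-1,10,"prongR in")
n,b=zc([(264,462)],.085),zc([(238,340)],.085);print(n,b)
hsv=g; m=zc([(246,485)],.042);t=zc([(217,140)],.082);print("mark",m,"tab",t)
E
```

```text
bar right top angle 185.76 res mm 0.16 y at x=.516: -0.1942
bar left (low) angle 186.19 res mm 0.18 y at x=.516: -0.1723
white L angle 185.43 res mm 0.10 y at x=.516: -0.1862
white R angle 185.53 res mm 0.07 y at x=.516: -0.1904
hous left angle 185.92 res mm 0.11 y at x=.516: -0.1369
prongL out angle 185.63 res mm 0.15 y at x=.516: -0.1602
prongR out angle 186.01 res mm 0.18 y at x=.516: -0.2169
prongL in angle 183.48 res mm 1.13 y at x=.516: -0.1718
prongR in angle 185.72 res mm 0.18 y at x=.516: -0.2011
[[ 0.48621238 -0.19149797]] [[ 0.54083928 -0.18146082]]
mark [[ 0.47569005 -0.19293109]] tab [[ 0.63187643 -0.17516576]]
```

The bar reads 185.6° and the housing 185.8°, so the knob is aligned. On to the lock.

```bash
python3 -c "
from h import *
go(.632,-.1762,.24,5.75)"
```

```text
t 6.6833 pos [ 0.5397 -0.41    0.3411] yaw 5.85 zax [ 2.e-04  5.e-04 -1.e+00]
tool shift mm [ 115.7 -223.1  101.2] turn z 0.0018 force [-1.1 -0.7  0.3] open 0.05586827560336962 0.0
```

Emit:
apply_moves(
  series=[
    [[14,-27,0],[0,0,0]],
    [[14,-27,0],[0,0,0]],
    [[14,-27,0],[0,0,0]],
    [[14,-27,0],[0,0,0]],
    [[14,-27,0],[0,0,0]],
    [[14,-27,0],[0,0,0]],
    [[14,-27,0],[0,0,0]],
    [[14,-27,0],[0,0,0]],
    [[3,-7,0],[0,0,0]],
    [[0,0,10],[0,0,0]],
    [[0,0,10],[0,0,0]],
    [[0,0,0],[0,0,0]],
  ],
)

```text
t: 7.68
tool_pos: [0.6299, -0.1773, 0.3174]
orientation: [-3.136, -0.16, 0.007]
force: [-0.8, -0.2, -1.1]
opening: 0.0557
gripper_force: 0.0
```

```bash
python3 -c "
from h import *
go(.632,-.1762,.24,5.75)"
```

```text
t 7.6833 pos [ 0.6299 -0.1773  0.3174] yaw 5.83 zax [-4.2e-03  9.0e-04 -1.0e+00]
tool shift mm [ 2.5 -0.8 77.4] turn z 0.0015 force [-0.8 -0.2 -1.1] open 0.0556935831752746 0.0
```

Emit:
apply_moves(
  series=[
    [[1.5,-1,15],[0,0,0]],
    [[0,0,20],[0,0,0]],
    [[0,0,20],[0,0,0]],
    [[0,0,12],[0,0,0]],
    [[0,0,8],[0,0,0]],
    [[0,0,2],[0,0,0]],
    [[0,0,0],[0,0,0]],
  ],
)

```text
t: 8.27
tool_pos: [0.6324, -0.1764, 0.2431]
orientation: [-3.137, -0.159, 0.002]
force: [-0.4, -0.1, 0.0]
opening: 0.0556
gripper_force: 0.0
```

Emit:
apply_moves(
  series=[
    [[0,0,0],[0,0,0]],
    [[0,0,0],[0,0,0]],
    [[0,0,0],[0,0,0]],
    [[0,0,0],[0,0,0]],
    [[0,0,0],[0,0,0]],
    [[0,0,0],[0,0,0]],
    [[0,0,0],[0,0,0]],
  ],
  claw=0,
  newtons=20,
)

```text
t: 8.85
tool_pos: [0.633, -0.1765, 0.2447]
orientation: [3.136, 0.159, 0.002]
force: [-0.6, -3.6, 4.9]
opening: 0.0298
gripper_force: 20.0
```

```bash
python3 -c "
from h import *
go(.5165+.055*.995,-.188+.055*.101,.24,5.75)"
```

```text
t 8.85 pos [ 0.633  -0.1765  0.2447] yaw 5.82 zax [ 0.0016 -0.0012 -1.    ]
tool shift mm [-62.1  -0.4   4.6] turn z 0.0013 force [-0.6 -3.6  4.9] open 0.02980964682571788 19.996397495269775
```

Emit:
apply_moves(
  series=[
    [[-5,0,0],[0,0,0]],
    [[-5,0,0],[0,0,0]],
    [[-5,0,0],[0,0,0]],
    [[-5,0,0],[0,0,0]],
    [[-5,0,0],[0,0,0]],
    [[-5,0,0],[0,0,0]],
    [[-5,0,0],[0,0,0]],
    [[-5,0,0],[0,0,0]],
    [[-5,0,0],[0,0,0]],
    [[-5,0,0],[0,0,0]],
    [[-3,0,0],[0,0,0]],
    [[0,0,0],[0,0,0]],
  ],
)

```text
t: 9.85
tool_pos: [0.5797, -0.182, 0.2447]
orientation: [3.136, 0.159, 0.002]
force: [-0.7, -5.9, 6.5]
opening: 0.0298
gripper_force: 20.0
```

Emit:
apply_moves(
  series=[
    [[-2,0,0],[0,0,0]],
    [[-2,0,0],[0,0,0]],
    [[-2,0,0],[0,0,0]],
    [[-2,0,0],[0,0,0]],
    [[0,0,0],[0,0,0]],
    [[0,0,0],[0,0,0]],
  ],
)

```text
t: 10.35
tool_pos: [0.5723, -0.1827, 0.2447]
orientation: [3.136, 0.159, 0.002]
force: [0.8, -4.5, 3.8]
opening: 0.0299
gripper_force: 20.0
```

```bash
python3 -c "
from h import *
go(.5165+.055*.995,-.188+.055*.101,.24,5.75)"
```

```text
t 10.35 pos [ 0.5723 -0.1827  0.2447] yaw 5.82 zax [ 0.0016 -0.0013 -1.    ]
tool shift mm [-1.  -0.4  4.7] turn z 0.0012 force [ 0.8 -4.5  3.8] open 0.02994662609894382 19.99709665775299
```

Force hasn't risen yet, so I push on until I feel the stop.

Emit:
apply_moves(
  series=[
    [[-1,0,0],[0,0,0]],
    [[-1,0,0],[0,0,0]],
    [[0,0,0],[0,0,0]],
    [[0,0,0],[0,0,0]],
  ],
)

```text
t: 10.68
tool_pos: [0.571, -0.1828, 0.2447]
orientation: [3.136, 0.16, 0.006]
force: [6.6, -3.9, 1.7]
opening: 0.0302
gripper_force: 20.0
```

Emit:
apply_moves(
  series=[
    [[-1,0,0],[0,0,0]],
    [[-1,0,0],[0,0,0]],
    [[0,0,0],[0,0,0]],
    [[0,0,0],[0,0,0]],
  ],
)

```text
t: 11.02
tool_pos: [0.5701, -0.1828, 0.2447]
orientation: [3.136, 0.16, 0.012]
force: [16.0, -4.7, -6.0]
opening: 0.0298
gripper_force: 20.0
```

The stop is felt at about 55 mm (16 N). I'll release, lift and look.

Emit:
apply_moves(
  series=[
    [[0,0,0],[0,0,0]],
    [[0,0,0],[0,0,0]],
    [[0,0,0],[0,0,0]],
    [[0,0,0],[0,0,0]],
    [[0,0,-10],[0,0,0]],
    [[0,0,-20],[0,0,0]],
    [[0,0,-25],[0,0,0]],
    [[0,0,-25],[0,0,0]],
    [[0,20,-20],[0,0,0]],
    [[0,30,0],[0,0,0]],
    [[0,35,0],[0,0,0]],
    [[0,35,0],[0,0,0]],
  ],
  claw=0.6,
)

```text
t: 12.02
tool_pos: [0.5804, -0.3028, 0.3456]
orientation: [3.136, 0.162, 0.003]
force: [1.0, 0.6, 0.7]
opening: 0.0555
gripper_force: 0.0
```

Emit:
apply_moves(
  series=[
    [[0,35,0],[0,0,0]],
    [[0,35,0],[0,0,0]],
    [[0,35,0],[0,0,0]],
    [[0,0,0],[0,0,0]],
  ],
)

```text
t: 12.35
tool_pos: [0.5894, -0.4122, 0.3431]
orientation: [3.136, 0.153, -0.002]
force: [0.5, 0.8, -0.2]
opening: 0.0555
gripper_force: 0.0
```

```bash
python3 - <<'E'
from h import *
p=np.mean([robot.read_camera("top")[0].astype(float) for _ in range(4)],0)
a=cv2.resize(p[110:245,300:400],None,fx=4.4,fy=4.4,interpolation=cv2.INTER_CUBIC);cv2.imwrite("pics/z2.png",np.clip(a*1.8,0,255).astype(np.uint8))
E
```

```text
(no output)
```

View pics/z2.png

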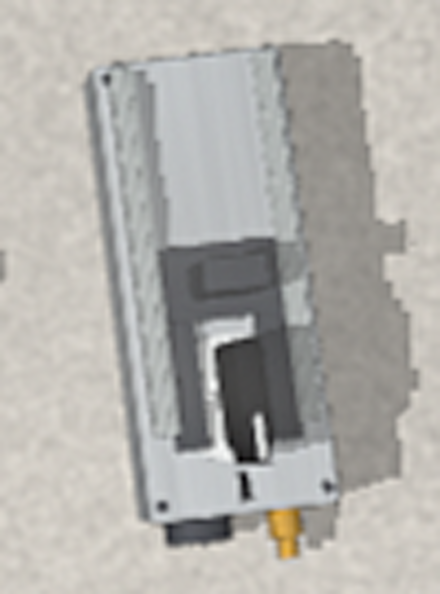

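The fork straddles the bar with the tab at (233,270). I'll measure its distance from the axis and the final knob angle.

```bash
python3 - <<'E'
from h import *
u=np.array([.995,.101])
G={k:cv2.GaussianBlur(cv2.cvtColor(cv2.imread(f"pics/z{k}.png"),cv2.COLOR_BGR2GRAY).astype(float),(0,0),2) for k in(1,2)}
def hedge(g,xs,yc,z,sign,w=10):
    o=[]
    for x in xs:
        ys=np.arange(yc-w,yc+w+1);d=np.clip(sign*(g[ys+1,x]-g[ys-1,x]),0,None);k=d.argmax();s=slice(max(k-4,0),k+5)
        o.append((x,(ys[s]*d[s]).sum()/d[s].sum()))
    return np.median((zc(o,z)-[.5165,-.188])@u)
print("plate back",hedge(G[1],range(170,240,3),113,.045,-1),hedge(G[2],range(185,255,3),243,.045,-1))
print("prongL tip",hedge(G[1],range(174,184,2),318,.045,1),hedge(G[2],range(184,196,2),446,.045,1))
print("prongR tip",hedge(G[1],range(260,276,2),307,.045,1),hedge(G[2],range(278,294,2),438,.045,1))
t=zc([(233,270),(217,140)],.082);print((t-[.5165,-.188])@u)
pts=[]
g=G[2]
for y in range(420,452,2):
    xs=np.arange(248,275);w=np.clip(g[y,xs]-110,0,None);pts.append(((xs*w).sum()/w.sum(),y))
v=cv2.fitLine(zc(pts,.085).astype(np.float32),cv2.DIST_HUBER,0,.001,.001).ravel();print("white",np.degrees(np.arctan2(v[1],v[0])))
E
```

```text
plate back 0.13559348504644014 0.07383049843978381
prongL tip 0.03937694593864799 -0.022214955836479623
prongR tip 0.0392165162270876 -0.022185784353564525
[0.05662344 0.11609581]
white 6.8314376
```

```bash
python3 - <<'E'
from h import *
for k in (1,2):
    g=cv2.GaussianBlur(cv2.cvtColor(cv2.imread(f"pics/z{k}.png"),cv2.COLOR_BGR2GRAY).astype(float),(0,0),2)
    for n,x0,x1,s in(("L",252,259,1),("R",261,268,-1)):
        pts=[]
        for y in range(418,453,2):
            xc=x0+(x1-x0)*(y-418)/34;xs=np.arange(int(xc-8),int(xc+8)+1);d=np.clip(s*(g[y,xs+1]-g[y,xs-1]),0,None);j=d.argmax();q=slice(max(j-4,0),j+5)
            pts.append(((xs[q]*d[q]).sum()/d[q].sum(),y))
        v=cv2.fitLine(zc(pts,.085).astype(np.float32),cv2.DIST_HUBER,0,.001,.001).ravel();print(k,n,np.degrees(np.arctan(v[1]/v[0])),v[3])
E
```

```text
1 L 5.4264984 -0.18791217
1 R 5.5256534 -0.19211255
2 L 5.672128 -0.18792318
2 R 5.001178 -0.19216388
```

The knob hasn't moved and the lock is home, so I'm handing in.

```bash
python3 -c "
from plant import robot
print(robot.close_job())"
```

```text
the job is handed in; nothing more can be done
None
```

I turned the bar knob to the mark (within about 0.5° by camera), then slid its fork lock home to the stop at about 55 mm. The round knob was not touched, and the job was handed in at about 12.6 s.

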